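Set the coffee grinder's sleeve to 6 and clip its lid shut

TASK

Get the cleaned coffee grinder ready for the next roast: turn its black grind sleeve so that the pointer clicks in at number 6 of the eight raised marks (number 1 is the shortest mark, number 8 the longest), and swing the hopper lid over and press it down until its clip snaps shut. Do it in either order, leave the sleeve resting in its click, and do not shift or tip the cup, the ceramic stand, the basin or the spatula.

Things in the scene. Friction and masses are not known exactly. Their poses are not given: they have to be found in the camera images.
- grinder: Squat dark-steel coffee grinder fixed to the bench, 216 mm across, 178 mm high. Origin: centre of its underside, on the vertical axis of drum, sleeve and hopper. Stacked: scale deck, 216 mm across, top at z 75 mm; black sleeve, 140 mm across, z 77 to 105; open grey hopper, 108 mm across, to z 168. Lid hinge on its +y side, lid clip (steel block out to y -72 mm, z to 171) on its -y side.
- scale (a point): Middle of the scale, on the deck at the grinder's +x side, radius 95 mm, z 75 mm. Eight white radial ribs 15 degrees apart start at radius 83 mm: number 1 (shortest, 8 mm) at +52.5 degrees from the grinder's +x axis (counter-clockwise from above), then clockwise to number 8 (longest, 22 mm) at -52.5; number 6 at -22.5.
- sleeve (a joint): Angle of the grind sleeve, rad, growing clockwise from above: number n at 0.2618 x (n - 1), so number 1 at 0 and 6 at 1.309. It clicks into a detent at each number and stays there; 2 to 3 N at the paddle moves it on, and past halfway it jumps ahead into the next click. Stops just beyond 1 and 8. Starts at 1, 2 or 3.
- paddle (a point): Point on the mid-plane of the sleeve's upright black paddle, across from the pointer: 117.5 mm from the grinder's axis, z 125 mm. The paddle spans radius 100 to 135 mm, is 9 mm thick along its path and stands from z 82 to 140 mm. Push it sideways with a fingertip, round the grinder's axis. The point's x axis points to the grinder's axis.
- pointer (a point): Tip of the sleeve's steel pointer, radius 82 mm, z 107 mm, which stands over the start of the rib that is set.
- lid (a joint): Opening angle of the white hopper lid in rad: 0 shut and clipped, up to 1.75 (just past upright). It stays where it is left (stiff hinge). Pushed down, it meets the clip at about 0.12 and needs about 6 to 10 N down on its tab to snap shut to 0.
- lid_tab (a point): Outer (top) face of the lid's thumb tab, on the free side: 118 mm from the hinge line, 177 mm above the bench when shut. The lid is a disc of 116 mm diameter, 7 mm thick (underside through the hinge line); the tab, 34 mm wide, reaches to 129 mm from the hinge. The point's z axis is normal to the lid, up when shut.
- lid_hinge (a point): Middle of the lid's hinge line, 58 mm from the grinder's axis on its +y side, z 170 mm. The hinge line is parallel to the grinder's x axis; the lid opens by lifting its free side (grinder -y) up and over towards +y.
- cup: Stainless cup, 76 mm across, 85 mm high, standing loose. Origin: centre of its underside. Not to be disturbed.
- stand: Pale ceramic ring-shaped jebena stand, 112 mm across, 34 mm high, loose. Origin: centre of its underside. Not to be disturbed.
- basin: Purple plastic basin, 200 mm across, 70 mm high, loose. Origin: centre of its underside. Not to be disturbed.
- spatula: Dark silicone spatula, 240 mm long, lying flat and loose. Origin about its middle, x axis along it. Not to be disturbed.

How it is judged:
At the end, for the whole second after the job is handed in: The sleeve rests in its click at number 6 (joint within 0.09 rad of 1.309, not moving) and the lid is snapped shut (joint below 0.04 rad) (value of joint sleeve between 1.219 and 1.399 rad and value of joint lid below 0.04 rad and not (velocity of joint sleeve above 0.05 rad/s) and not (velocity of joint sleeve below -0.05 rad/s)); the robot touches nothing.
It fails at once if the cup is shifted by more than 15 mm or tipped (distance of cup from where it was at the start of the episode above 0.015 m or angle between cup's own z axis and vertical above 0.3 rad).
It fails at once if the ceramic stand is shifted by more than 15 mm or tipped (distance of stand from where it was at the start of the episode above 0.015 m or angle between stand's own z axis and vertical above 0.3 rad).
It fails at once if the basin is shifted by more than 15 mm or tipped (distance of basin from where it was at the start of the episode above 0.015 m or angle between basin's own z axis and vertical above 0.3 rad).
It fails at once if the spatula is shifted by more than 15 mm (distance of spatula from where it was at the start of the episode above 0.015 m).
It also fails if it takes over 54 s, if anything falls off the work surface, if the arm or the gripper's body presses on something with over 40 N, if the wrist force passes 120 N, or if a joint passes its speed limit or range.

ROBOT

A 7-joint arm with a two-finger parallel gripper is mounted at the origin on the work surface. World frame = base frame: x ahead of the robot, y to its left, z up, the work surface at z = 0. Lengths are in m, angles in rad, forces in N, time in s.
With the tool pointing down it reaches from about 0.425 to 0.875 m from the base axis. Payload 4.7 kg.
Tool frame: the origin (TCP) lies between the finger pads; the fingertips stand 11 mm ahead of it and the grasp point (between the pads) lies 8 mm behind it; z points along the fingers, y is the line along which they close (so a half turn about z gives the same grasp; the last joint's range is limited). The gripper opens to 87 mm and grips with 3 to 60 N. Pads are 19 mm wide; open, the fingers measure 117 mm over their backs; the gripper's body (75 mm by 190 mm) begins 51 mm behind the grasp point.
Start: joints at [-1.319, 0.321, -0.07, 1.45, 0.023, 1.371, -0.057], TCP at [0.153, 0.632, 0.234] pointing down, gripper open.
Joint ranges: [-2.86, 2.86], [-0.3, 2.09], [-1.38, 1.24], [0.06, 2.45], [-1.56, 4.7], [0.09, 2.05], [-2.69, 2.69]. Speed limits (rad/s): [2.57, 2.57, 3.14, 3.14, 3.14, 3.14, 3.14].

INTERFACE

Orientations are given as a rotation vector (axis times angle).
In Python, from bench import ctrl gives the robot as it stands. The module is installed in compiled form; this text tells all that it offers.
- The arm moves only by the shell command python3 -m inch 'ROWS' [FORCE]. ROWS is JSON, a list of rows, each an object with "slide": the shift along the tool's x, y, z scaled (see below), a list of three; "angular": the turn, a rotation vector about the tool's x, y, z scaled (see below), a list of three; "claw": the opening, from -1 (shut) to 1 (fully open). In form: [{"slide": [tx, ty, tz], "angular": [rx, ry, rz], "claw": claw}, ...]. A call has 1 to 10 rows; each row is the pose to reach, as a shift and turn from the pose commanded when the call began, along the tool's axes at that moment; what a row does not reach only later rows make up. The controller multiplies each number of a shift by 0.25 m and each number of a turn by 30 degrees. A row lasts 1/10 s, in which the tool goes at most 50 mm and 8.59 degrees, less where a joint would pass 70% of its speed; a pose out of reach is approached as far as the arm can. A call with a number of a shift or a turn outside -1 to 1 is refused whole. A call with a gripper value outside its range is refused whole. The fingers move at their own pace and stop on an object; FORCE is the grip in N (left out, the last holds). Time passes only in rows, so rows that repeat a pose let the fingers close. It gives the time, the measured TCP pose, the force, the opening and the grip force at its end, in the units of the state.
- ctrl.get_state(): the state, without advancing time (a new reading comes with each control period).
- ctrl.get_image(name): name is "side" or "top" or "wrist"; returns a dict with "color" (480x640x3 uint8, red, green, blue), "depth" (480x640 float32, m along the optical axis (not along the pixel's ray), 0 where there is no reading), "camera_matrix" (3x3 intrinsics, pixels), "extrinsics" (4x4, takes a point from camera to world coordinates); the wrist camera has in their place "tool_from_camera" (4x4, takes a point from camera to tool coordinates, whose origin is the TCP and whose axes are the flange's). Camera axes: x right, y up, looking along -z (the intrinsics and any distortion apply to the point x, -y, -z); pixel columns grow to the right and rows downward; lengths in m; the calibration is good to about 2 mm. A picture is of the moment at which its call begins: read the wrist's pose just before it.
- ctrl.close_job(): hands the job in; it is judged then, once.
Trained networks look in the newest picture that a camera, given by its name, has taken for a name from the list of things; names that differ only in an ending like _2 or _b are one class to them, and where a whole thing is asked for, a point or a joint stands for the part that bears it (a point fixed in the world has none). Each returns a list of dicts, best first, with "confidence" (0 to 1); they miss things now and then, are a little off and sometimes report something else, mostly with a low value. They report only what shows in the picture. A call takes as long as a camera call.
- ctrl.find_in(query, camera): "bbox" ([centre column, centre row, width, height] in pixels, round what is visible of it).
- ctrl.outline_of(query, camera): "mask" (480x640 bool, what is visible of it) and "bbox" ([centre column, centre row, width, height] in pixels, round what is visible of it).
The state is a dict: "time": time; "joint_positions": joint angles; "qd": joint speeds; "joint_torque": joint torques, N m; "position": TCP position; "tool_rot": TCP orientation; "ft_force": force on the tool from outside, world axes, zero at the start; "torque": the same for the moment, N m; "grip_width": opening from 0.0 (shut) to 1.0 (fully open); "grip_force": force on a finger pad.
Only numpy, scipy, OpenCV 4.12 (cv2) and the standard library are available. Lean on these libraries where they do the work, as an engineer would, in place of code of your own. Each camera call takes 0.05 s, during which the arm holds its last target. There are 200 camera calls.

## Working session

There is one attempt and no reset: what is moved stays moved. The work goes in short steps, Python scripts to look and compute and a shell command to move; the robot and the scene stay as the last step left them, time stands still between calls to the robot, and variables do not carry over. Pictures are saved under pics/ and viewed, at most 10 in all, crops included, and the job is handed in when it is done.

```bash
mkdir -p pics
cat > h.py <<'E'
import numpy as np, cv2
from scipy.spatial.transform import Rotation as R
from bench import ctrl
def cloud(im):
    K=im["camera_matrix"];d=im["depth"];v,u=np.mgrid[:480,:640]
    p=np.stack([(u-K[0,2])/K[0,0]*d,-(v-K[1,2])/K[1,1]*d,-d],-1)
    E=im["extrinsics"];return p@E[:3,:3].T+E[:3,3]
def proj(im,P):
    E=np.linalg.inv(im["extrinsics"]);p=np.atleast_2d(P)@E[:3,:3].T+E[:3,3];K=im["camera_matrix"]
    return np.stack([K[0,2]-K[0,0]*p[:,0]/p[:,2],K[1,2]+K[1,1]*p[:,1]/p[:,2]],-1)
E
python3 - <<'E'
from h import *
s=ctrl.get_state();print(s)
a=[]
for c in("top","side"):
    im=ctrl.get_image(c);np.savez(f"{c}.npz",**im)
    cv2.imwrite(f"pics/{c}0.png",im["color"][:,:,::-1])
    P=cloud(im)
    print(c,im["extrinsics"].round(3).tolist())
    for n in("grinder","sleeve","paddle","pointer","lid","lid_tab","cup","stand","basin","spatula"):
        for r in ctrl.outline_of(n,c)[:1]:
            m=r["mask"]&(im["depth"]>0);q=P[m]
            print(c,n,round(r["confidence"],2),np.round(r["bbox"]).tolist(),np.median(q,0).round(3) if len(q) else'',q.min(0).round(3) if len(q) else'',q.max(0).round(3) if len(q) else'')
E
```

```text
{'time': 0.0, 'joint_positions': array([-1.31888312,  0.32182945, -0.07009903,  1.45171504,  0.02260944,
        1.37078379, -0.05692384]), 'qd': array([ 0.00194513, -0.00106443,  0.00099791,  0.00087051,  0.00074042,
       -0.00137535, -0.000215  ]), 'joint_torque': array([-6.83257986e-05, -4.91284633e+01, -4.03804053e-01, -3.12530851e+01,
       -6.38413173e-02,  4.34856664e-02,  1.85232666e-04]), 'position': array([0.15303914, 0.63116349, 0.23243732]), 'tool_rot': array([-3.72625235e-01, -3.11928640e+00,  3.05369190e-03]), 'ft_force': array([-0.68357095,  0.36733728,  0.35433419]), 'torque': array([-0.04169591, -0.0535869 ,  0.04655234]), 'grip_force': 0.0, 'grip_width': 1.0002406912028072}
top [[-0.025, 0.98, -0.197, 0.31], [-0.999, -0.03, -0.023, 0.055], [-0.029, 0.197, 0.98, 1.364], [0.0, 0.0, 0.0, 1.0]]
top grinder 0.9 [324.0, 227.0, 93.0, 107.0] [0.58  0.071 0.102] [ 0.462 -0.036 -0.005] [0.729 0.189 0.29 ]
top sleeve 0.72 [328.0, 241.0, 61.0, 73.0] [0.544 0.061 0.105] [0.462 0.002 0.072] [0.639 0.139 0.169]
top paddle 0.84 [326.0, 238.0, 66.0, 84.0] [0.544 0.06  0.105] [0.4
[... 1066 characters left out ...]
1 0.104] [ 0.463 -0.001 -0.002] [0.691 0.173 0.158]
side lid 0.95 [343.0, 195.0, 63.0, 29.0] [0.605 0.095 0.231] [ 0.554  0.057 -0.003] [0.74  0.38  0.286]
side lid_tab 0.73 [344.0, 194.0, 65.0, 32.0] [0.605 0.095 0.231] [ 0.554  0.057 -0.003] [0.756 0.389 0.286]
side cup 0.91 [369.0, 210.0, 28.0, 40.0] [0.721 0.191 0.061] [ 0.64   0.06  -0.004] [0.787 0.329 0.24 ]
side stand 0.68 [383.0, 344.0, 58.0, 57.0] [ 0.617 -0.109  0.008] [ 0.562 -0.165 -0.002] [ 0.67  -0.046  0.038]
side basin 0.79 [313.0, 171.0, 80.0, 57.0] [0.637 0.44  0.036] [ 0.535  0.069 -0.004] [0.768 0.595 0.286]
side spatula 0.72 [283.0, 399.0, 134.0, 40.0] [ 0.459 -0.161  0.003] [ 0.3   -0.22  -0.002] [ 0.527 -0.087  0.022]
```

Run:
```python
from h import *
t=cv2.imread("pics/top0.png")[160:300,250:400];s=cv2.imread("pics/side0.png")[160:300,260:410]
cv2.imwrite("pics/c1.png",np.hstack([cv2.resize(x,None,fx=2.66,fy=4,interpolation=2) if 0 else cv2.resize(x,(400,373),interpolation=2) for x in(t,s)]))
# fits
from scipy.optimize import least_squares
for c in("top","side"):
    im=dict(np.load(c+".npz"));P=cloud(im).reshape(-1,3);C=im["color"].reshape(-1,3)
    near=np.hypot(P[:,0]-.58,P[:,1]-.06)<.2
    for lo,hi in((.071,.079),(.102,.108),(.164,.169),(.115,.137)):
        m=near&(P[:,2]>lo)&(P[:,2]<hi);q=P[m]
        print(c,lo,hi,m.sum(),q.mean(0).round(3),q.min(0).round(3),q.max(0).round(3))
    m=near&(P[:,2]>.11)&(P[:,2]<.14)&(np.hypot(P[:,0]-.58,P[:,1]-.06)>.09);print(np.c_[P[m],C[m]].round(3)[:40])
```

```text
top 0.071 0.079 2803 [0.582 0.072 0.075] [ 0.487 -0.034  0.071] [0.73  0.233 0.079]
top 0.102 0.108 661 [0.562 0.07  0.105] [0.48  0.005 0.102] [0.662 0.141 0.108]
top 0.164 0.169 138 [0.588 0.052 0.167] [0.541 0.006 0.164] [0.648 0.14  0.169]
top 0.115 0.137 212 [0.593 0.057 0.122] [0.463 0.028 0.115] [0.638 0.115 0.137]
[[4.90e-01 5.10e-02 1.40e-01 3.40e+01 3.30e+01 3.40e+01]
 [4.89e-01 5.10e-02 1.35e-01 3.30e+01 2.90e+01 3.20e+01]
 [4.89e-01 5.50e-02 1.19e-01 2.00e+00 3.00e+00 4.00e+00]
 [4.86e-01 5.30e-02 1.39e-01 3.90e+01 3.50e+01 3.70e+01]
 [4.86e-01 5.10e-02 1.39e-01 3.20e+01 3.50e+01 3.50e+01]
 [4.84e-01 5.10e-02 1.37e-01 3.70e+01 3.80e+01 3.80e+01]
 [4.84e-01 4.90e-02 1.38e-01 3.30e+01 3.10e+01 3.20e+01]
 [4.82e-01 5.30e-02 1.40e-01 2.10e+01 1.90e+01 2.00e+01]
 [4.82e-01 5.10e-02 1.39e-01 3.80e+01 3.70e+01 3.60e+01]
 [4.82e-01 4.90e-02 1.40e-01 3.30e+01 3.40e+01 3.40e+01]
 [4.82e-01 4.70e-02 1.38e-01 2.50e+01 2.80e+01 3.10e+01]
 [4.82e-01 4.50e-02 1.37e-01 4.30e+01 3.50e+01 2.60e+01]
 [4.80e-01 5.30e-02 1.34e-01 0.00e+00 3.00e+00 2.00e+00]
 [4.80e-01 5.10e-02 1.39e-01 4.10e+
[... 2958 characters left out ...]
0e+01 2.50e+01]
 [4.74e-01 4.80e-02 1.37e-01 3.10e+01 3.00e+01 2.90e+01]
 [4.77e-01 4.60e-02 1.38e-01 2.60e+01 2.90e+01 2.60e+01]
 [4.79e-01 4.50e-02 1.39e-01 3.30e+01 3.40e+01 3.40e+01]
 [4.81e-01 4.60e-02 1.37e-01 2.30e+01 2.10e+01 1.90e+01]
 [4.83e-01 4.40e-02 1.38e-01 2.00e+01 2.00e+01 2.00e+01]
 [4.85e-01 4.60e-02 1.36e-01 2.00e+01 1.70e+01 1.50e+01]
 [4.87e-01 4.50e-02 1.36e-01 1.10e+01 1.50e+01 1.70e+01]
 [4.88e-01 4.50e-02 1.36e-01 1.40e+01 1.20e+01 1.20e+01]
 [4.91e-01 4.70e-02 1.32e-01 2.00e+01 1.90e+01 1.70e+01]
 [4.64e-01 4.70e-02 1.39e-01 6.60e+01 4.80e+01 3.80e+01]
 [4.66e-01 4.60e-02 1.39e-01 4.90e+01 4.00e+01 3.80e+01]
 [4.67e-01 4.60e-02 1.40e-01 3.30e+01 3.20e+01 3.30e+01]]
```

View pics/c1.png

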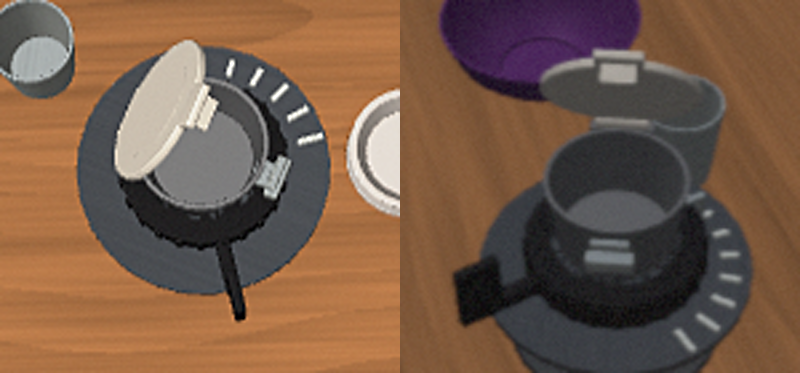

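View pics/top0.png

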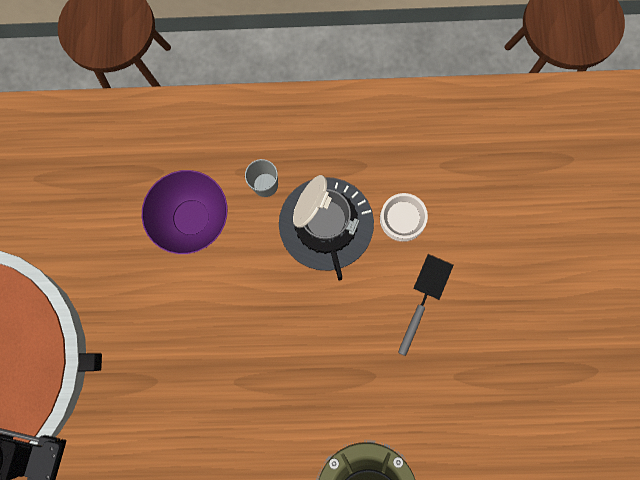

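Run:
```python
from h import *
from scipy.optimize import least_squares
for c in("top","side"):
    im=dict(np.load(c+".npz"));P=cloud(im);C=im["color"].astype(int)
    r=np.hypot(P[...,0]-.596,P[...,1]-.072)
    deck=(abs(P[...,2]-.075)<.004)&(r<.125)
    # outer boundary of deck by angle: max radius per angle bin
    q=P[deck];c0=np.array([.596,.072])
    for it in range(5):
        d=q[:,:2]-c0;a=np.degrees(np.arctan2(d[:,1],d[:,0])).astype(int)//8;rr=np.hypot(*d.T)
        e=np.array([q[a==k][np.argmax(rr[a==k]),:2] for k in np.unique(a) if rr[a==k].max()>.1])
        s=least_squares(lambda p:np.hypot(e[:,0]-p[0],e[:,1]-p[1])-p[2],[*c0,.108],loss='soft_l1',f_scale=.002).x;c0=s[:2]
    print(c,"deck",s.round(4))
    w=(C.min(-1)>130)&(P[...,2]>.068)&(P[...,2]<.09)&(r<.112)&(r>.078)
    q=P[w];d=q[:,:2]-c0;a=np.degrees(np.arctan2(d[:,1],d[:,0]));o=np.argsort(a)
    g=np.split(o,np.where(np.diff(a[o])>4)[0]+1)
    print([(round(a[k].mean(),1),len(k),round(np.hypot(*d[k].T).max(),3)) for k in g])
    rim=(abs(P[...,2]-.167)<.003)&(r<.06)
    e=P[rim];s=least_squares(lambda p:np.hypot(e[:,0]-p[0],e[:,1]-p[1])-p[2],[*c0,.054],loss='soft_l1',f_scale=.001).x;print("rim",s.round(4))
    pd=(P[...,2]>.125)&(P[...,2]<.143)&(r>.1)&(r<.137)&(P[...,0]<.6)&(C.max(-1)<90);m=P[pd].mean(0)
    print("paddle",m.round(4),np.degrees(np.arctan2(m[1]-c0[1],m[0]-c0[0])),pd.sum())
    cl=(P[...,2]>.155)&(P[...,2]<.175)&(r>.056)&(r<.08)&(P[...,1]<.06);m=P[cl].mean(0);print("clip",m.round(4),np.degrees(np.arctan2(m[1]-c0[1],m[0]-c0[0])),cl.sum())
    ld=(P[...,2]>.185)&(r<.16);e=P[ld];m=e.mean(0);n=np.linalg.svd(e-m)[2][2];print("lid plane",m.round(3),n.round(3),e.max(0).round(3),ld.sum())
    L=(C.min(-1)>100)&(P[...,2]>.1)&(r<.13);print(P[L][P[L][:,2].argsort()[-5:]].round(3))
```

```text
top deck [0.5953 0.0729 0.1075]
[(np.float64(-76.8), 26, np.float64(0.104)), (np.float64(-61.8), 24, np.float64(0.102)), (np.float64(-46.7), 22, np.float64(0.102)), (np.float64(-31.6), 17, np.float64(0.1)), (np.float64(-16.6), 15, np.float64(0.098))]
rim [0.5946 0.0727 0.0511]
paddle [0.4796 0.049  0.1393] -168.31444606924867 69
clip [0.5668 0.0135 0.1641] -115.57589954429558 75
lid plane [0.604 0.098 0.24 ] [0.343 0.776 0.529] [0.663 0.139 0.29 ] 1108
[[0.59  0.076 0.288]
 [0.578 0.076 0.289]
 [0.605 0.07  0.289]
 [0.599 0.068 0.29 ]
 [0.597 0.072 0.29 ]]
side deck [0.5953 0.0715 0.1074]
[(np.float64(-76.8), 17, np.float64(0.102)), (np.float64(-61.6), 16, np.float64(0.1)), (np.float64(-46.3), 14, np.float64(0.098)), (np.float64(-31.0), 9, np.float64(0.095)), (np.float64(-16.0), 6, np.float64(0.095)), (np.float64(-0.9), 5, np.float64(0.091)), (np.float64(14.0), 3, np.float64(0.092))]
rim [0.5952 0.0717 0.0517]
paddle [0.4799 0.0457 0.1349] -167.3671597509242 147
clip [0.5687 0.0115 0.1626] -113.8805848230702 121
lid plane [0.605 0.091 0.237] [-0.352 -0.794 -0.496] [0.662 0.134 0.286] 1139
[[0.594 0.073 0.285]
 [0.59  0.074 0.285]
 [0.605 0.068 0.285]
 [0.598 0.07  0.286]
 [0.604 0.065 0.286]]
```

```bash
cat >> h.py <<'E'
C=np.array([.595,.072]);YAW=np.radians(-24.2)
def down(yaw): # tool y at world yaw (deg), z down
    a=np.radians(yaw);y=np.array([np.cos(a),np.sin(a),0]);z=np.array([0,0,-1.]);return R.from_matrix(np.c_[np.cross(y,z),y,z])
def rel(targets,s=None):
    s=s or ctrl.get_state();R0=R.from_rotvec(s["tool_rot"]);p0=s["position"]
    print("t",round(s["time"],2),"pos",p0.round(4),"yaw",np.degrees(np.arctan2(*R0.as_matrix()[[1,0],1])).round(1),"q",s["joint_positions"].round(2),"F",s["ft_force"].round(1))
    for p,yaw in targets:
        print(p,yaw,"->",(R0.inv().apply(np.array(p)-p0)/.25).round(3).tolist(),((R0.inv()*down(yaw)).as_rotvec(degrees=True)/30).round(3).tolist())
def pad(th,r=.117,back=.0,z=.121): # tool at paddle world angle th deg, 'back' mm behind along tangent
    a=np.radians(th);t=np.array([np.sin(a),-np.cos(a)]);p=C+r*np.array([np.cos(a),np.sin(a)])-back*t
    return [*p.round(4),z],(th-90)
E
python3 -c "
from h import *
rel([([.36,.43,.25],90),([.46,.25,.25],95)])"
```

```text
t 1.1 pos [0.1531 0.6317 0.2336] yaw 76.4 q [-1.32  0.32 -0.07  1.45  0.02  1.37 -0.06] F [-0.  -0.1  0.6]
[0.36, 0.43, 0.25] 90 -> [-0.994, -0.589, -0.066] [0.0, 0.0, -0.454]
[0.46, 0.25, 0.25] 95 -> [-1.553, -1.195, -0.066] [0.0, 0.0, -0.621]
```

```bash
python3 -m inch '[{"slide":[-0.99,-0.59,-0.066],"angular":[0,0,-0.45],"claw":-1},{"slide":[-0.99,-0.59,-0.066],"angular":[0,0,-0.45],"claw":-1},{"slide":[-0.99,-0.59,-0.066],"angular":[0,0,-0.45],"claw":-1},{"slide":[-0.99,-0.59,-0.066],"angular":[0,0,-0.45],"claw":-1},{"slide":[-0.99,-0.59,-0.066],"angular":[0,0,-0.45],"claw":-1},{"slide":[-0.99,-0.59,-0.066],"angular":[0,0,-0.45],"claw":-1},{"slide":[-0.99,-0.59,-0.066],"angular":[0,0,-0.45],"claw":-1},{"slide":[-0.99,-0.59,-0.066],"angular":[0,0,-0.45],"claw":-1}]' 20
python3 -c "
from h import *
rel([([.46,.22,.25],95)])"
```

```text
time: 1.9
position: [0.3596, 0.4296, 0.2504]
tool_rot: [0.007, 3.142, 0.001]
ft_force: [-0.3, -0.2, -1.3]
grip_width: 0.357
grip_force: 0.0
t 1.9 pos [0.3596 0.4296 0.2504] yaw 89.7 q [-0.98  0.12  0.07  1.66 -0.01  1.36  0.65] F [-0.3 -0.2 -1.3]
[0.46, 0.22, 0.25] 95 -> [-0.406, -0.836, 0.001] [0.002, 0.0, -0.176]
```

```bash
python3 -m inch '[{"slide":[-0.2,-0.42,0],"angular":[0,0,-0.17],"claw":-1},{"slide":[-0.4,-0.84,0],"angular":[0,0,-0.17],"claw":-1},{"slide":[-0.4,-0.84,0],"angular":[0,0,-0.17],"claw":-1},{"slide":[-0.4,-0.84,0],"angular":[0,0,-0.17],"claw":-1},{"slide":[-0.4,-0.84,0],"angular":[0,0,-0.17],"claw":-1},{"slide":[-0.4,-0.84,0],"angular":[0,0,-0.17],"claw":-1}]'
python3 -c "
from h import *
p,y=pad(193.3,back=.045)
rel([([*p[:2],.25],y),(p,y)])"
```

```text
time: 2.5
position: [0.4602, 0.2162, 0.2504]
tool_rot: [-0.127, 3.138, -0.002]
ft_force: [0.6, 0.2, 0.2]
grip_width: 0.007
grip_force: 0.0
t 2.5 pos [0.4602 0.2162 0.2504] yaw 94.6 q [-0.75  0.01  0.26  1.78  0.    1.36  1.16] F [0.6 0.2 0.2]
[np.float64(0.4915), np.float64(0.0013), 0.25] 103.30000000000001 -> [-0.055, -0.867, 0.003] [-0.002, 0.002, -0.289]
[np.float64(0.4915), np.float64(0.0013), 0.121] 103.30000000000001 -> [-0.055, -0.866, 0.519] [-0.002, 0.002, -0.289]
```

```bash
python3 -m inch '[{"slide":[-0.055,-0.87,0],"angular":[0,0,-0.29],"claw":-1},{"slide":[-0.055,-0.87,0],"angular":[0,0,-0.29],"claw":-1},{"slide":[-0.055,-0.87,0],"angular":[0,0,-0.29],"claw":-1},{"slide":[-0.055,-0.87,0],"angular":[0,0,-0.29],"claw":-1},{"slide":[-0.055,-0.87,0],"angular":[0,0,-0.29],"claw":-1},{"slide":[-0.055,-0.87,0],"angular":[0,0,-0.29],"claw":-1},{"slide":[-0.055,-0.87,0.2],"angular":[0,0,-0.29],"claw":-1},{"slide":[-0.055,-0.87,0.4],"angular":[0,0,-0.29],"claw":-1},{"slide":[-0.055,-0.87,0.52],"angular":[0,0,-0.29],"claw":-1},{"slide":[-0.055,-0.87,0.52],"angular":[0,0,-0.29],"claw":-1}]'
python3 -c "
from h import *
im=ctrl.get_image('side');cv2.imwrite('pics/s1.png',cv2.resize(im['color'][180:360,220:460,::-1],(800,600)))
rel([pad(t,back=.0195) for t in (193.3,186,179,172,165,158,151,144,137)])"
```

```text
time: 3.5
position: [0.4873, 0.0075, 0.1157]
tool_rot: [0.38, -3.109, -0.0]
ft_force: [-1.2, 1.1, 0.7]
grip_width: 0.005
grip_force: 0.0
t 3.55 pos [0.4895 0.0072 0.1186] yaw 103.9 q [-0.53  0.07  0.48  1.99 -0.04  1.09  1.78] F [ 0.1 -0.2  1.7]
[np.float64(0.4856), np.float64(0.0261), 0.121] 103.30000000000001 -> [-0.003, 0.077, -0.01] [0.001, -0.008, 0.02]
[np.float64(0.4807), np.float64(0.0404), 0.121] 96 -> [0.002, 0.137, -0.01] [0.001, -0.008, 0.264]
[np.float64(0.4777), np.float64(0.0545), 0.121] 89 -> [0.001, 0.195, -0.01] [0.0, -0.008, 0.497]
[np.float64(0.4764), np.float64(0.069), 0.121] 82 -> [-0.008, 0.253, -0.01] [-0.0, -0.008, 0.73]
[np.float64(0.4769), np.float64(0.0834), 0.121] 75 -> [-0.024, 0.308, -0.01] [-0.001, -0.008, 0.964]
[np.float64(0.4792), np.float64(0.0977), 0.121] 68 -> [-0.047, 0.361, -0.01] [-0.001, -0.008, 1.197]
[np.float64(0.4832), np.float64(0.1117), 0.121] 61 -> [-0.076, 0.412, -0.01] [-0.002, -0.008, 1.43]
[np.float64(0.4889), np.float64(0.125), 0.121] 54 -> [-0.111, 0.458, -0.01] [-0.002, -0.008, 1.664]
[np.float64(0.4961), np.float64(0.1375), 0.121] 47 -> [-0.151, 0.5, -0.01] [-0.003, -0.008, 1.897]
```

View pics/s1.png

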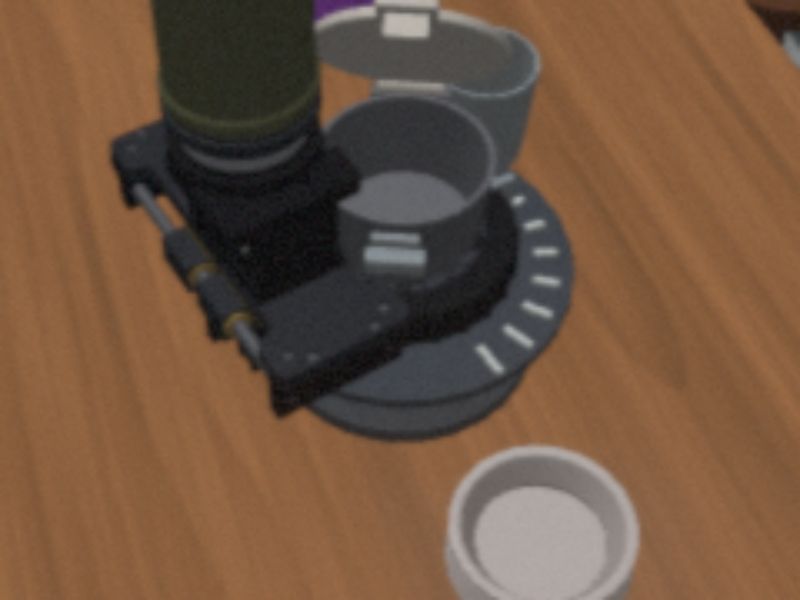

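The picture shows the closed gripper low beside the sleeve at around (240,300), clear of the hopper, with the clip at (395,255) and the lid still open. Next I push the first half of the arc.

```bash
python3 -m inch '[{"slide":[0,0.05,-0.01],"angular":[0,0,0.02],"claw":-1},{"slide":[0,0.09,-0.01],"angular":[0,0,0.1],"claw":-1},{"slide":[0.002,0.12,-0.01],"angular":[0,0,0.2],"claw":-1},{"slide":[0.002,0.15,-0.01],"angular":[0,0,0.32],"claw":-1},{"slide":[0.001,0.18,-0.01],"angular":[0,0,0.43],"claw":-1},{"slide":[0,0.21,-0.01],"angular":[0,0,0.56],"claw":-1},{"slide":[-0.006,0.24,-0.01],"angular":[0,0,0.68],"claw":-1},{"slide":[-0.013,0.27,-0.01],"angular":[0,0,0.8],"claw":-1},{"slide":[-0.02,0.295,-0.01],"angular":[0,0,0.91],"claw":-1},{"slide":[-0.024,0.308,-0.01],"angular":[0,0,0.96],"claw":-1}]'
python3 -c "
from h import *
im=ctrl.get_image('top');cv2.imwrite('pics/t1.png',cv2.resize(im['color'][150:310,230:430,::-1],(750,600)))
rel([pad(t,back=.0195) for t in (161.5,158,154.5,151,147.5,144,140.5,137)])"
```

```text
time: 4.55
position: [0.4803, 0.0834, 0.1254]
tool_rot: [0.411, 3.111, 0.004]
ft_force: [-0.9, 0.1, 0.4]
grip_width: 0.003
grip_force: 0.0
t 4.6 pos [0.4804 0.0839 0.1254] yaw 75.0 q [-0.64  0.05  0.42  2.   -0.03  1.09  1.11] F [-1.3  0.1  0. ]
[np.float64(0.4779), np.float64(0.0906), 0.121] 71.5 -> [0.016, 0.023, 0.018] [0.007, 0.007, 0.115]
[np.float64(0.4792), np.float64(0.0977), 0.121] 68 -> [0.019, 0.052, 0.018] [0.007, 0.006, 0.232]
[np.float64(0.481), np.float64(0.1048), 0.121] 64.5 -> [0.019, 0.081, 0.018] [0.007, 0.006, 0.349]
[np.float64(0.4832), np.float64(0.1117), 0.121] 61 -> [0.018, 0.11, 0.018] [0.008, 0.006, 0.465]
[np.float64(0.4858), np.float64(0.1184), 0.121] 57.5 -> [0.015, 0.139, 0.018] [0.008, 0.006, 0.582]
[np.float64(0.4889), np.float64(0.125), 0.121] 54 -> [0.01, 0.167, 0.018] [0.008, 0.005, 0.699]
[np.float64(0.4923), np.float64(0.1314), 0.121] 50.5 -> [0.003, 0.196, 0.018] [0.008, 0.005, 0.815]
[np.float64(0.4961), np.float64(0.1375), 0.121] 47 -> [-0.005, 0.223, 0.018] [0.008, 0.005, 0.932]
```

```bash
python3 -m inch '[{"slide":[0.014,0.023,0.018],"angular":[0,0,0.115],"claw":-1},{"slide":[0.019,0.052,0.018],"angular":[0,0,0.23],"claw":-1},{"slide":[0.019,0.081,0.018],"angular":[0,0,0.35],"claw":-1},{"slide":[0.018,0.11,0.018],"angular":[0,0,0.465],"claw":-1},{"slide":[0.015,0.139,0.018],"angular":[0,0,0.58],"claw":-1},{"slide":[0.01,0.167,0.018],"angular":[0,0,0.7],"claw":-1},{"slide":[0.003,0.196,0.018],"angular":[0,0,0.815],"claw":-1},{"slide":[-0.005,0.223,0.018],"angular":[0,0,0.93],"claw":-1},{"slide":[-0.005,0.223,0.018],"angular":[0,0,0.93],"claw":-1}]'
python3 -c "
from h import *
rel([pad(t,back=b) for t,b in ((137,.0195),(137,.06))])
for c in ('side','top'):
  im=ctrl.get_image(c);P=cloud(im);r=np.hypot(P[...,0]-C[0],P[...,1]-C[1])
  w=(P[...,2]>.107)&(P[...,2]<.143)&(r>.095)&(r<.14)&(im['color'].max(-1)<90);d=P[w][:,:2]-C
  print(c,np.percentile(np.degrees(np.arctan2(d[:,1],d[:,0]))%360,[5,25,50,75,95]).round(),w.sum())
  cv2.imwrite(f'pics/{c}2.png',im['color'][:,:,::-1])
a,b=[cv2.imread(f'pics/{c}2.png')[160:300,250:400] for c in ('top','side')]
cv2.imwrite('pics/c2.png',cv2.resize(np.hstack([a,b]),(800,373)))
"
```

```text
time: 5.5
position: [0.4958, 0.1367, 0.1202]
tool_rot: [1.146, 2.922, 0.005]
ft_force: [-1.1, 0.4, 0.7]
grip_width: 0.004
grip_force: 0.0
t 5.5 pos [0.4958 0.1367 0.1202] yaw 47.2 q [-0.7   0.12  0.41  1.94 -0.05  1.09  0.55] F [-1.1  0.4  0.7]
[np.float64(0.4961), np.float64(0.1375), 0.121] 47 -> [0.001, 0.003, -0.003] [0.007, 0.002, 0.005]
[np.float64(0.4685), np.float64(0.1079), 0.121] 47 -> [0.002, -0.159, -0.004] [0.007, 0.002, 0.005]
side [138. 139. 147. 151. 153.] 156Traceback (most recent call last):
  File "<string>", line 7, in <module>
    print(c,np.percentile(np.degrees(np.arctan2(d[:,1],d[:,0]))%360,[5,25,50,75,95]).round(),w.sum())
            ~~~~~~~~~~~~~^^^^^^^^^^^^^^^^^^^^^^^^^^^^^^^^^^^^^^^^^^^^^^^^^^^^^^^^^^^
    return _quantile_unchecked(
        a, q, axis, out, overwrite_input, method, keepdims, weights)
    return _ureduce(a,
                    func=_quantile_ureduce_func,
    ...<5 lines>...
                    overwrite_input=overwrite_input,
                    method=method)
    r = func(a, **kwargs)
    result = _quantile(arr,
                       quantiles=q,
    ...<2 lines>...
                       out=out,
                       weights=wgt)
    slices_having_nans = np.isnan(arr[-1, ...])
                                  ~~~^^^^^^^^^
IndexError: index -1 is out of bounds for axis 0 with size 0
```

```bash
python3 -m inch '[{"slide":[0,-0.1,0],"angular":[0,0,0],"claw":-1},{"slide":[0,-0.16,0],"angular":[0,0,0],"claw":-1},{"slide":[0,-0.16,-0.2],"angular":[0,0,0],"claw":-1},{"slide":[0,-0.2,-0.4],"angular":[0,0,0],"claw":-1},{"slide":[0,-0.2,-0.6],"angular":[0,0,0],"claw":-1},{"slide":[0,-0.2,-0.8],"angular":[0,0,0],"claw":-1},{"slide":[0,-0.2,-0.8],"angular":[0,0,0],"claw":-1}]'
python3 -c "
from h import *
rel([])
for c in ('side','top'):
  im=ctrl.get_image(c);P=cloud(im);r=np.hypot(P[...,0]-C[0],P[...,1]-C[1])
  w=(P[...,2]>.112)&(P[...,2]<.143)&(r>.1)&(r<.137)&(im['color'].max(-1)<90);d=P[w][:,:2]-C
  if w.sum(): print(c,np.percentile(np.degrees(np.arctan2(d[:,1],d[:,0]))%360,[5,25,50,75,95]).round(1),w.sum())
  cv2.imwrite(f'pics/{c}2.png',im['color'][:,:,::-1])
a,b=[cv2.imread(f'pics/{c}2.png')[160:300,250:400] for c in ('top','side')]
cv2.imwrite('pics/c2.png',cv2.resize(np.hstack([a,b]),(800,373)))
"
```

```text
time: 6.3
position: [0.4632, 0.0977, 0.3257]
tool_rot: [1.149, 2.914, 0.016]
ft_force: [0.3, 1.1, -0.6]
grip_width: 0.007
grip_force: 0.0
t 6.3 pos [0.4632 0.0977 0.3257] yaw 47.0 q [-0.7  -0.12  0.4   1.74  0.05  1.5   0.51] F [ 0.3  1.1 -0.6]
side [132.7 134.6 135.1 135.4 136. ] 168
```

View pics/c2.png

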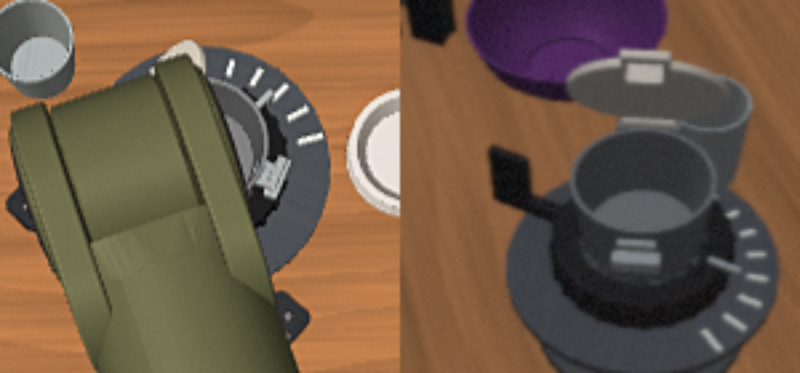

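The sleeve pointer at (725,264) in the side view and (265,100) in the top view lines up with rib 6. The paddle measures about 134°, against 133.3° expected. Next is the lid.

```bash
cat >> h.py <<'E'
U=np.array([np.sin(YAW),-np.cos(YAW)]);H=C-.058*U
def lid(th,rho=.115,half=.015):
    s=rho*np.cos(th)-.007*np.sin(th)-half;z=.17+rho*np.sin(th)+.007*np.cos(th)+.011
    return [*(H+s*U).round(4),round(z,4)],65.8
E
python3 -c "
from h import *
p,y=lid(1.3)
rel([([*p[:2],.345],y),(p,y)])"
```

```text
t 6.4 pos [0.4608 0.0973 0.3197] yaw 47.0 q [-0.7  -0.12  0.4   1.75  0.05  1.5   0.51] F [ 0.9  0.1 -1.1]
[np.float64(0.6151), np.float64(0.1167), 0.345] 65.8 -> [-0.398, 0.478, -0.099] [0.007, 0.003, -0.627]
[np.float64(0.6151), np.float64(0.1167), np.float64(0.2937)] 65.8 -> [-0.398, 0.477, 0.106] [0.007, 0.003, -0.627]
```

```bash
python3 -m inch '[{"slide":[0,0,-0.1],"angular":[0,0,-0.25],"claw":-1},{"slide":[-0.13,0.16,-0.1],"angular":[0,0,-0.5],"claw":-1},{"slide":[-0.26,0.32,-0.1],"angular":[0,0,-0.63],"claw":-1},{"slide":[-0.4,0.478,-0.1],"angular":[0,0,-0.63],"claw":-1},{"slide":[-0.4,0.478,-0.1],"angular":[0,0,-0.63],"claw":-1},{"slide":[-0.4,0.478,-0.1],"angular":[0,0,-0.63],"claw":-1},{"slide":[-0.4,0.478,-0.1],"angular":[0,0,-0.63],"claw":-1}]'
python3 -c "
from h import *
im=ctrl.get_image('side');cv2.imwrite('pics/s3.png',cv2.resize(im['color'][150:300,260:460,::-1],(800,600)))
rel([lid(t) for t in np.arange(1.3,.15,-.1)])"
```

```text
time: 7.1
position: [0.6138, 0.116, 0.3424]
tool_rot: [-0.657, -3.07, 0.001]
ft_force: [-0.2, -0.6, 0.7]
grip_width: 0.0
grip_force: 0.0
t 7.15 pos [0.6137 0.116  0.3434] yaw 65.8 q [-0.64  0.25  0.52  1.35 -0.13  1.57  1.01] F [-0.2  0.   0.9]
[np.float64(0.6151), np.float64(0.1167), np.float64(0.2937)] 65.8 -> [-0.004, 0.005, 0.199] [0.001, -0.001, 0.002]
[np.float64(0.6105), np.float64(0.1065), np.float64(0.2907)] 65.8 -> [-0.004, -0.04, 0.211] [0.001, -0.001, 0.002]
[np.float64(0.6061), np.float64(0.0967), np.float64(0.2867)] 65.8 -> [-0.004, -0.083, 0.227] [0.001, -0.001, 0.002]
[np.float64(0.6019), np.float64(0.0873), np.float64(0.2816)] 65.8 -> [-0.004, -0.124, 0.247] [0.001, -0.001, 0.002]
[np.float64(0.5979), np.float64(0.0784), np.float64(0.2754)] 65.8 -> [-0.004, -0.163, 0.272] [0.001, -0.001, 0.002]
[np.float64(0.5941), np.float64(0.0701), np.float64(0.2684)] 65.8 -> [-0.004, -0.2, 0.3] [0.001, -0.001, 0.002]
[np.float64(0.5907), np.float64(0.0625), np.float64(0.2604)] 65.8 -> [-0.004, -0.233, 0.332] [0.001, -0.001, 0.002]
[np.float64(0.5876), np.float64(0.0556), np.float64(0.2517)] 65.8 -> [-0.004, -0.263, 0.367] [0.001, -0.001, 0.002]
[np.float64(0.5849), np.float64(0.0496), np.float64(0.2423)] 65.8 -> [-0.004, -0.29, 0.404] [0.001, -0.001, 0.002]
[np.float64(0.5826), np.float64(0.0445), np.float64(0.2322)] 65.8 -> [-0.004, -0.312, 0.445] [0.001, -0.001, 0.002]
[np.float64(0.5807), np.float64(0.0403), np.float64(0.2217)] 65.8 -> [-0.004, -0.331, 0.487] [0.001, -0.001, 0.002]
[np.float64(0.5793), np.float64(0.0371), np.float64(0.2107)] 65.8 -> [-0.004, -0.345, 0.531] [0.001, -0.001, 0.002]
```

View pics/s3.png

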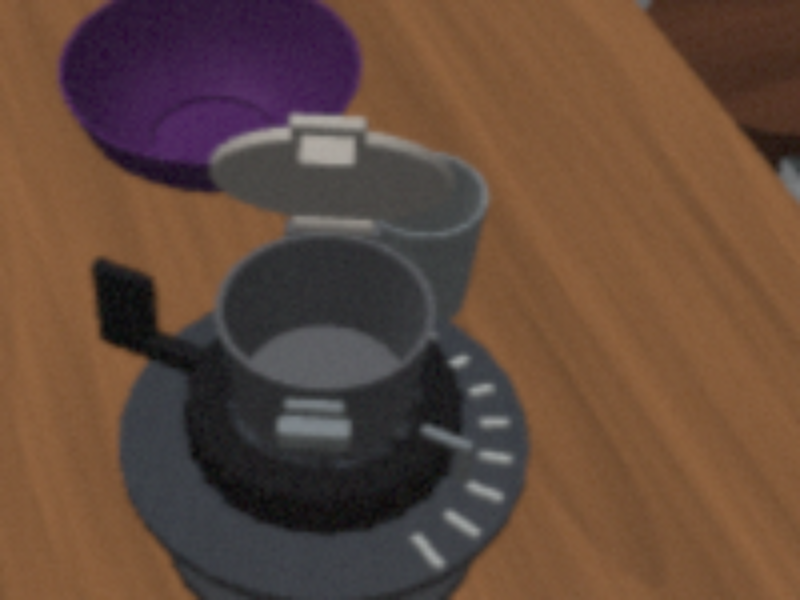

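The lid is still open, with its tab at (328,150). The pointer tip at (470,443) sits about 32 mm above the deck, so I'll check the parallax numerically. Now closing the lid along its arc.

```bash
python3 -m inch '[{"slide":[-0.004,0.005,0.17],"angular":[0,0,0],"claw":-1},{"slide":[-0.004,-0.02,0.205],"angular":[0,0,0],"claw":-1},{"slide":[-0.004,-0.06,0.219],"angular":[0,0,0],"claw":-1},{"slide":[-0.004,-0.1,0.236],"angular":[0,0,0],"claw":-1},{"slide":[-0.004,-0.145,0.26],"angular":[0,0,0],"claw":-1},{"slide":[-0.004,-0.18,0.285],"angular":[0,0,0],"claw":-1},{"slide":[-0.004,-0.215,0.315],"angular":[0,0,0],"claw":-1},{"slide":[-0.004,-0.25,0.35],"angular":[0,0,0],"claw":-1},{"slide":[-0.004,-0.277,0.385],"angular":[0,0,0],"claw":-1},{"slide":[-0.004,-0.3,0.425],"angular":[0,0,0],"claw":-1}]'
python3 -c "
from h import *
im=ctrl.get_image('side')
for n in (5,6): 
  a=np.radians(52.5-15*(n-1)-24.2);q=proj(im,[*(C+.082*np.array([np.cos(a),np.sin(a)])),.107])[0];print(n,q,(q-[260,150])*4)
cv2.imwrite('pics/s4.png',cv2.resize(im['color'][120:270,260:460,::-1],(800,600)))
rel([lid(t,r) for t,r in ((.4,.116),(.3,.118),(.2,.12),(.12,.122),(.06,.123),(0,.123),(-.03,.123),(-.06,.123))])"
```

```text
time: 8.15
position: [0.5849, 0.0472, 0.236]
tool_rot: [-0.657, -3.072, 0.0]
ft_force: [-0.5, -0.3, 0.7]
grip_width: 0.006
grip_force: 0.2
5 [380.6218604 253.8240928] [482.4874416  415.29637122]
6 [377.63518305 261.50901757] [470.5407322  446.03607028]
t 8.2 pos [0.5837 0.046  0.2341] yaw 65.8 q [-0.59  0.2   0.54  1.63 -0.1   1.34  1.11] F [-0.8 -1.1 -1.1]
[np.float64(0.5822), np.float64(0.0436), np.float64(0.2326)] 65.8 -> [0.001, -0.011, 0.006] [-0.005, -0.005, -0.0]
[np.float64(0.5796), np.float64(0.0376), np.float64(0.2226)] 65.8 -> [0.001, -0.037, 0.046] [-0.005, -0.005, -0.0]
[np.float64(0.5773), np.float64(0.0326), np.float64(0.2117)] 65.8 -> [0.001, -0.059, 0.09] [-0.005, -0.005, -0.0]
[np.float64(0.5756), np.float64(0.0289), np.float64(0.2026)] 65.8 -> [0.001, -0.076, 0.126] [-0.005, -0.005, -0.0]
[np.float64(0.5748), np.float64(0.027), np.float64(0.1954)] 65.8 -> [0.001, -0.084, 0.155] [-0.005, -0.005, -0.0]
[np.float64(0.5745), np.float64(0.0264), np.float64(0.188)] 65.8 -> [0.001, -0.086, 0.185] [-0.005, -0.005, -0.0]
[np.float64(0.5744), np.float64(0.0263), np.float64(0.1843)] 65.8 -> [0.001, -0.087, 0.199] [-0.005, -0.005, -0.0]
[np.float64(0.5744), np.float64(0.0262), np.float64(0.1806)] 65.8 -> [0.001, -0.087, 0.214] [-0.005, -0.005, -0.0]
```

View pics/s4.png

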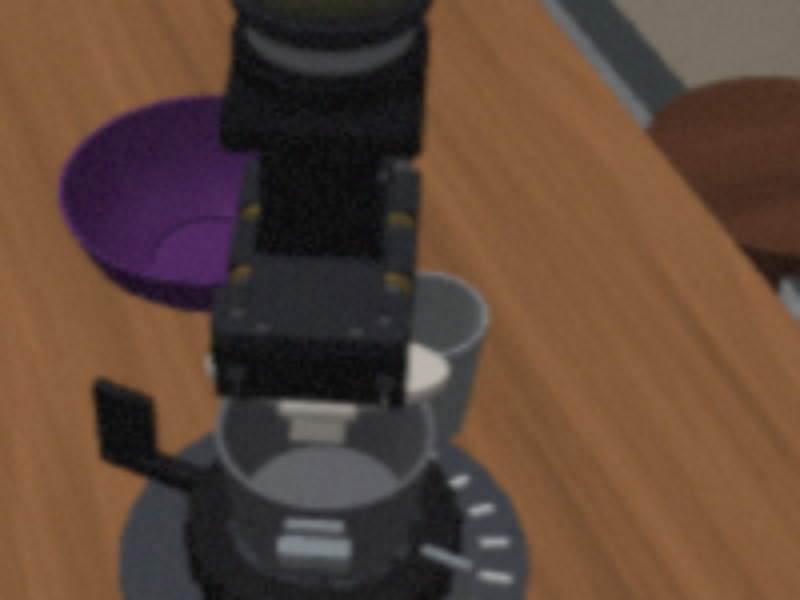

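The pointer matches number 6: predicted (470,446), seen (470,443). The lid has come down under the gripper, with its tab now at (320,410). Continuing the arc and pressing.

```bash
python3 -m inch '[{"slide":[0,-0.011,0.01],"angular":[0,0,0],"claw":-1},{"slide":[0,-0.037,0.046],"angular":[0,0,0],"claw":-1},{"slide":[0,-0.059,0.09],"angular":[0,0,0],"claw":-1},{"slide":[0,-0.076,0.126],"angular":[0,0,0],"claw":-1},{"slide":[0,-0.084,0.15],"angular":[0,0,0],"claw":-1},{"slide":[0,-0.086,0.165],"angular":[0,0,0],"claw":-1},{"slide":[0,-0.086,0.175],"angular":[0,0,0],"claw":-1},{"slide":[0,-0.086,0.185],"angular":[0,0,0],"claw":-1},{"slide":[0,-0.086,0.185],"angular":[0,0,0],"claw":-1}]'
```

```text
time: 9.1
position: [0.5762, 0.0282, 0.1899]
tool_rot: [-0.656, -3.072, 0.001]
ft_force: [0.8, -0.4, -0.1]
grip_width: 0.008
grip_force: 0.0
```

```bash
python3 -m inch '[{"slide":[0,0,0.01],"angular":[0,0,0],"claw":-1},{"slide":[0,0,0.02],"angular":[0,0,0],"claw":-1},{"slide":[0,0,0.02],"angular":[0,0,0],"claw":-1}]'
```

```text
time: 9.4
position: [0.5768, 0.0281, 0.1879]
tool_rot: [0.656, 3.071, 0.002]
ft_force: [-5.1, 0.0, 11.9]
grip_width: 0.007
grip_force: 5.7
```

```bash
python3 -m inch '[{"slide":[0,0,0.012],"angular":[0,0,0],"claw":-1},{"slide":[0,0,0.012],"angular":[0,0,0],"claw":-1},{"slide":[0,0,-0.2],"angular":[0,0,0],"claw":-1},{"slide":[0,0,-0.5],"angular":[0,0,0],"claw":-1},{"slide":[-0.1,-0.3,-0.6],"angular":[0,0,0],"claw":-1},{"slide":[0.1,-0.5,-0.7],"angular":[0,0,0],"claw":-1},{"slide":[0.1,-0.7,-0.7],"angular":[0,0,0],"claw":-1},{"slide":[0.1,-0.7,-0.7],"angular":[0,0,0],"claw":-1},{"slide":[0.1,-0.7,-0.7],"angular":[0,0,0],"claw":-1}]'
python3 - <<'E'
from h import *
rel([])
for c in("top","side"):
    im=ctrl.get_image(c);P=cloud(im);r=np.hypot(P[...,0]-C[0],P[...,1]-C[1])
    e=P[(P[...,2]>.15)&(r<.055)];n=np.linalg.svd(e-e.mean(0))[2][2] if len(e)>9 else 0;print(c,len(e),np.median(e,0).round(4),n)
    w=(P[...,2]>.112)&(P[...,2]<.143)&(r>.1)&(r<.137)&(im['color'].max(-1)<90);d=P[w][:,:2]-C
    if w.sum(): print(np.median(np.degrees(np.arctan2(d[:,1],d[:,0]))%360).round(1),w.sum())
    cv2.imwrite(f'pics/{c}5.png',im['color'][:,:,::-1])
cv2.imwrite('pics/s5.png',cv2.resize(cv2.imread('pics/side5.png')[150:300,260:460],(800,600)))
E
```

```text
time: 10.3
position: [0.4795, -0.129, 0.3636]
tool_rot: [0.673, 3.064, 0.002]
ft_force: [-0.2, -0.0, 0.4]
grip_width: 0.003
grip_force: 0.0
t 10.3 pos [ 0.4795 -0.129   0.3636] yaw 65.2 q [-0.48 -0.08  0.65  1.62  0.05  1.58  1.31] F [-0.2 -0.   0.4]
top 2115 [0.5946 0.0718 0.1779] [ 0.00136858  0.0013293  -0.99999818]
134.4 97
side 1094 [0.6129 0.0546 0.1765] [ 0.04042892 -0.07675073  0.99623031]
```

View pics/s5.png

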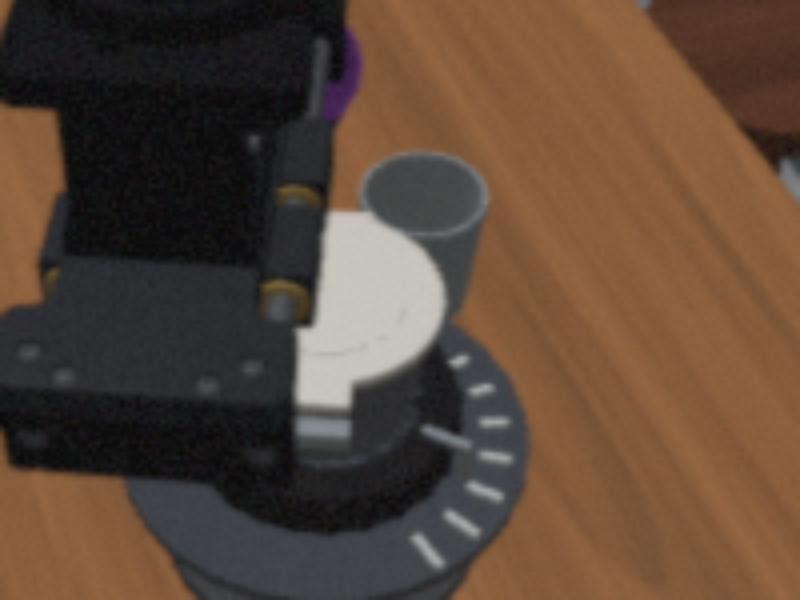

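The lid lies flat: its plane is level to about 0.002 rad, with its top at 177 mm and its tab at (325,390) on the clip. The pointer is still at (470,443), number 6, and the arm is clear of everything.

```bash
python3 -c "
from bench import ctrl
print(ctrl.close_job())"
```

```text
the job is handed in; nothing more can be done
None
```

I handed the job in with the sleeve clicked in at number 6, the lid snapped shut and the arm clear; it didn't touch the cup, stand, basin or spatula, and the hand-in call returned no verdict.

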